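# Register a phone on the opening station and key in its cycle

## Task

Set up the phone-opening station: push the phone gently along the plate, keeping it flat, until its long side and its short end are squarely up against the two orange rails, and leave it there. Only then, on the control box, press and release the blue key, then the yellow key, then the green key, one at a time and each fully down so that its lamp comes on green. Leave the red key and the things standing around alone.

Things in the scene. Friction and masses are not known exactly. Their poses are not given: they have to be found in the camera images.
- phone: smartphone with a pale frame and a dark glass face, lying screen up: 70 mm along its x, 146 mm along its y, 9 mm thick, 190 g. Origin at the centre of its underside. It starts loose on the plate, 20 to 60 mm short of both rails and a little skewed.
- plate: fixed grey ribbed locating plate, 160 mm (x) by 240 mm (y), 12 mm thick, origin at the centre of its underside. Two orange stop rails on it, 10 mm wide, tops 6 mm above its face: the long rail along y at the +x edge (inner face x = +62, y from -38 to +92 mm), the short rail along x at the +y end (inner face y = +100, x from -8 to +52 mm). The other sides are open.
- home (a point): point on the plate's top face, axes as the plate's: the phone's origin lies here, with the phone's axes along the plate's, when its long side touches the long rail and its short end the short rail (plate frame: +27, +27, +12 mm).
- panel: fixed white control box with a dark top, 120 mm (its x) by 210 mm (its y), 45 mm high, origin at the centre of its underside. Four round keys stand in a row along its y, 45 mm apart, 12 mm to the -x side of its middle; the order of their colours changes. A small status lamp sits 38 mm to the +x side of each key.
- key_blue_top (a point): centre of the top of the blue key (round cap, 25 mm across, in a black collar 36 mm across; at rest the cap's top is 67 mm above the bench and 10 mm above the collar, travel 6 mm straight down, 5 N fully down).
- key_blue (a joint): travel of the blue key: 0 up, 0.006 m fully down; it springs back.
- lamp_blue (a joint): status lamp of the blue key (13 mm across, 38 mm behind it): 0 = dark; it comes on over the last 4 mm of the key's travel, 0.004 m = fully lit green (bright from 0.0025), and then stays lit when the key springs back.
- key_yellow_top (a point): centre of the top of the yellow key (round cap, 25 mm across, in a black collar 36 mm across; at rest the cap's top is 67 mm above the bench and 10 mm above the collar, travel 6 mm straight down, 5 N fully down).
- key_yellow (a joint): travel of the yellow key: 0 up, 0.006 m fully down; it springs back.
- lamp_yellow (a joint): status lamp of the yellow key (13 mm across, 38 mm behind it): 0 = dark; it comes on over the last 4 mm of the key's travel, 0.004 m = fully lit green (bright from 0.0025), and then stays lit when the key springs back.
- key_green_top (a point): centre of the top of the green key (round cap, 25 mm across, in a black collar 36 mm across; at rest the cap's top is 67 mm above the bench and 10 mm above the collar, travel 6 mm straight down, 5 N fully down).
- key_green (a joint): travel of the green key: 0 up, 0.006 m fully down; it springs back.
- lamp_green (a joint): status lamp of the green key (13 mm across, 38 mm behind it): 0 = dark; it comes on over the last 4 mm of the key's travel, 0.004 m = fully lit green (bright from 0.0025), and then stays lit when the key springs back.
- key_red_top (a point): centre of the top of the red key (round cap, 25 mm across, in a black collar 36 mm across; at rest the cap's top is 67 mm above the bench and 10 mm above the collar, travel 6 mm straight down, 5 N fully down).
- key_red (a joint): travel of the red key: 0 up, 0.006 m fully down; it springs back.
- lamp_red (a joint): status lamp of the red key (13 mm across, 38 mm behind it): 0 = dark; it comes on over the last 4 mm of the key's travel, 0.004 m = fully lit green (bright from 0.0025), and then stays lit when the key springs back.
- screwdriver: bystander: yellow-handled screwdriver, 160 mm long along its x, lying on the bench beyond the work.
- flux_bottle: bystander: small amber bottle with a black cap, 40 mm across, 75 mm tall, standing; origin at the centre of its underside.
- paste_jar: bystander: white jar with a green cap, 52 mm across, 45 mm tall; origin at the centre of its underside.
Mind the look-alikes: they are no part of the job. Of the things that look like the phone, the middle-sized one is meant.

How it is judged:
By the outcome, as a careful person would: the job done as asked, in the order asked, and still so for the second after the job is handed in, with the robot touching nothing.
It also fails if it takes over 72 s, if anything falls off the work surface, if the arm or the gripper's body presses on something with over 40 N, if the wrist force passes 120 N, or if a joint passes its speed limit or range.

## Robot

A 6-joint arm with a two-finger parallel gripper is mounted at the origin on the work surface. World frame = base frame: x ahead of the robot, y to its left, z up, the work surface at z = 0. Lengths are in m, angles in rad, forces in N, time in s.
With the tool pointing down it reaches from about 0.35 to 0.975 m from the base axis. Payload 7.1 kg.
Tool frame: the origin (TCP) lies at the very end of the fingers, on their centre line; the grasp point (between the pads) lies 19 mm behind it; z points along the fingers, y is the line along which they close (so a half turn about z gives the same grasp; the last joint's range is limited). The gripper opens to 88 mm and grips with 3 to 60 N. Pads are 20 mm wide; open, the fingers measure 115 mm over their backs; the gripper's body (75 mm by 178 mm) begins 61 mm behind the grasp point.
Start: joints at [1.265, 0.423, 1.63, -0, 1.089, -0.019], TCP at [0.177, 0.599, 0.223] pointing down, gripper open.
Joint ranges: [-3, 3], [-0.9, 2.11], [0.09, 2.58], [-1.31, 4.45], [0.11, 2.69], [-2.54, 2.54]. Speed limits (rad/s): [2.39, 2.39, 3.01, 3.14, 3.14, 3.14].

## Interface

Orientations are given as a unit quaternion [w, x, y, z].
In Python, from bench import status, cams, order gives the robot as it stands.
- The arm moves only by the tool servo_tool, never from a script. Its argument "targets" is a list of rows, each a list of 3 entries, a list of its own where there are three numbers: the closure in counts, from 0 (fully open) to 255 (shut), then the shift along the tool's x, y, z in units of 30 mm (1.0 is 30 mm), then the turn about the tool's z in units of 5 degrees (1.0 is 5 degrees). A call has 1 to 20 rows; each row shifts and turns the commanded pose from where the row before left it, along the tool's axes as they then stand; what a row does not reach is not made up. A row lasts 1/8 s, in which the tool goes at most 62.5 mm and 10.7 degrees, less where a joint would pass 70% of its speed; a pose out of reach is approached as far as the arm can. A call is refused whole if a number of a shift passes 1 or a number of a turn 1, either way. A call with a gripper value outside its range is refused whole. The fingers move at their own pace and stop on an object; the grip force is fixed at half the most. Time passes only in rows, so rows that do not move let the fingers close. It gives the time, the measured TCP pose, the force, the opening and the grip force at its end, in the units of the state.
- status.get_state(): the state, without advancing time (a new reading comes with each control period).
- cams.snapshot(name): name is "side" or "top"; returns the picture (480x640x3 uint8, blue, green, red); there is no depth.
- cams.camera_model(name): a dict with "K" (3x3 intrinsics, pixels), "cam_to_world" (4x4, takes a point from camera to world coordinates). Camera axes: x right, y up, looking along -z (the intrinsics and any distortion apply to the point x, -y, -z); pixel columns grow to the right and rows downward; lengths in m; the calibration is good to about 2 mm. A picture is of the moment at which its call begins. camera_model takes no time and is no camera call.
- order.finish_job(): hands the job in; it is judged then, once.
Trained networks look in the newest picture that a camera, given by its name, has taken for a name from the list of things; names that differ only in an ending like _2 or _b are one class to them, and where a whole thing is asked for, a point or a joint stands for the part that bears it (a point fixed in the world has none). Each returns a list of dicts, best first, with "p" (0 to 1); they miss things now and then, are a little off and sometimes report something else, mostly with a low value. They report only what shows in the picture. A call takes as long as a camera call. They do not tell look-alikes from the thing itself.
- cams.trace(target, camera): "mask" (480x640 bool, what is visible of it).
- cams.pinpoint(target, camera): "location" ([x, y, z] in m, in the coordinates of the camera as it stood for that picture, good to about 4 mm: a listed point, or the origin of a listed thing).
The state is a dict: "time_s": time; "joint_pos": joint angles; "joint_velocities": joint speeds; "tau": joint torques, N m; "tool_pos": TCP position; "ee_rot": TCP orientation; "ft_force": force on the tool from outside, world axes, zero at the start; "moment": the same for the moment, N m; "finger_gap": opening from 0.0 (shut) to 1.0 (fully open); "finger_force": force on a finger pad.
Only numpy, scipy, OpenCV 4.12 (cv2) and the standard library are available. Lean on these libraries where they do the work, as an engineer would, in place of code of your own. Each camera call takes 0.05 s, during which the arm holds its last target. There are 200 camera calls.

## Working session

There is one attempt and no reset: what is moved stays moved. The work goes in short steps, Python scripts to look and compute and a tool call to move; the robot and the scene stay as the last step left them, time stands still between calls to the robot, and variables do not carry over. Pictures are saved under pics/ and viewed, at most 10 in all, crops included, and the job is handed in when it is done.

Besides the shell and the picture viewer there is one more tool, called after "Request:" by a JSON object that holds its "op" and its "data", one argument or row to a line. servo_tool: Moves the arm, as the interface text tells. Its arguments: {"type":"object","properties":{"targets":{"type":"array","items":{"type":"array"}}},"required":["targets"]}

```bash
mkdir -p pics; cat > h.py <<'E'
import numpy as np, cv2
from bench import status, cams, order
def snap(n,f=None):
    im=cams.snapshot(n)
    if f: cv2.imwrite('pics/'+f,im)
    return im
def w(n,p):
    T=np.array(cams.camera_model(n)["cam_to_world"]); return T[:3,:3]@np.array(p)+T[:3,3]
def ray(n,u,v,z):
    m=cams.camera_model(n);K=np.array(m["K"]);T=np.array(m["cam_to_world"])
    d=np.linalg.inv(K)@[u,v,1]; d=T[:3,:3]@[d[0],-d[1],-d[2]]; o=T[:3,3]
    return o+d*(z-o[2])/d[2]
def proj(n,P):
    m=cams.camera_model(n);K=np.array(m["K"]);T=np.array(m["cam_to_world"])
    c=T[:3,:3].T@(np.array(P)-T[:3,3]); q=K@[c[0],-c[1],-c[2]]; return q[:2]/q[2]
E
python3 - <<'E'
from h import *
print({k:np.round(v,3).tolist() for k,v in status.get_state().items()})
for c in("top","side"):
    snap(c,c+"0.png"); m=cams.camera_model(c); print(c,{k:np.round(v,3).tolist() for k,v in m.items()})
for t in ["phone","plate","home","panel","key_blue_top","key_yellow_top","key_green_top","key_red_top","flux_bottle","paste_jar","screwdriver"]:
    for c in("top","side"):
        print(t,c,[(round(r["p"],2),np.round(w(c,r["location"]),3).tolist()) for r in cams.pinpoint(t,c)][:4])
E
```

```text
{'time_s': 0.0, 'joint_pos': [1.265, 0.424, 1.631, 0.0, 1.089, -0.019], 'joint_velocities': [0.0, -0.002, 0.001, -0.0, -0.002, 0.0], 'tau': [-0.002, -54.464, -27.367, 0.064, 0.023, -0.0], 'tool_pos': [0.177, 0.599, 0.222], 'ee_rot': [-0.0, 0.143, 0.99, -0.001], 'ft_force': [0.969, 0.77, -0.59], 'moment': [-0.081, -0.017, 0.026], 'finger_force': 0.0, 'finger_gap': 0.997}
top {'K': [[604.64, 0.0, 313.644], [0.0, 604.64, 243.513], [0.0, 0.0, 1.0]], 'cam_to_world': [[-0.016, 0.999, -0.045, 0.482], [-1.0, -0.016, -0.004, 0.167], [-0.005, 0.045, 0.999, 1.767], [0.0, 0.0, 0.0, 1.0]]}
side {'K': [[490.547, 0.0, 323.18], [0.0, 490.547, 236.523], [0.0, 0.0, 1.0]], 'cam_to_world': [[0.95, 0.228, -0.214, 0.308], [-0.313, 0.679, -0.664, -0.591], [-0.006, 0.698, 0.716, 0.902], [0.0, 0.0, 0.0, 1.0]]}
phone top [(0.85, [0.533, 0.226, 0.013]), (0.71, [0.324, 0.629, -0.003]), (0.66, [0.72, 0.296, 0.002]), (0.62, [0.764, -0.161, -0.001])]
phone side [(0.73, [0.717, 0.3, 0.001]), (0.63, [0.525, 0.224, 0.009]), (0.62, [0.321, 0.627, -0.003])]
plate top [(0.82, [0.532, 0.225, -0.005]), (0.26, [0.536, 0.22
[... 380 characters left out ...]
op side [(0.59, [0.539, -0.16, 0.067])]
key_yellow_top top [(0.45, [0.532, -0.255, 0.064])]
key_yellow_top side []
key_green_top top [(0.41, [0.539, -0.208, 0.067])]
key_green_top side [(0.45, [0.538, -0.207, 0.067])]
key_red_top top [(0.69, [0.54, -0.206, 0.067]), (0.53, [0.547, -0.121, 0.067])]
key_red_top side [(0.64, [0.541, -0.122, 0.068])]
flux_bottle top []
flux_bottle side [(0.62, [0.759, -0.16, -0.005])]
paste_jar top [(0.66, [0.8, 0.156, 0.002]), (0.3, [0.565, 0.247, 0.013])]
paste_jar side [(0.83, [0.796, 0.155, -0.003]), (0.56, [0.545, -0.119, 0.068]), (0.5, [0.758, -0.162, -0.003])]
screwdriver top [(0.86, [0.761, 0.035, 0.001])]
screwdriver side [(0.87, [0.756, 0.037, -0.001])]
```

View pics/top0.png

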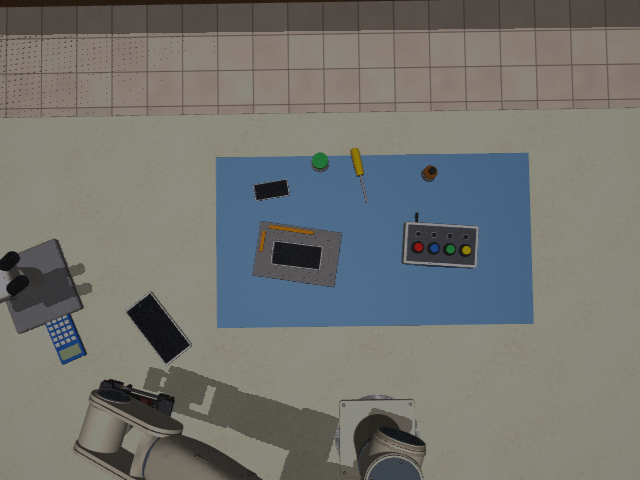

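View pics/side0.png

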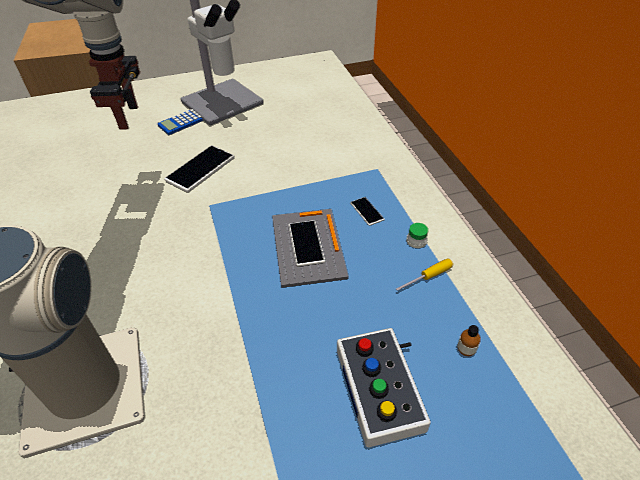

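Top view: the plate is near (297,254), with the long rail at (291,230), the short rail at (262,241) and the middle-sized phone on it. The keys are red (418,247), blue (434,248), green (450,250) and yellow (466,251). Next I'll refine the plate, phone and key poses.

```bash
cat > m.py <<'E'
from h import *
from scipy.optimize import least_squares
def quad(mask):  # fitted min-area rect corners
    c=max(cv2.findContours(mask.astype(np.uint8),cv2.RETR_EXTERNAL,cv2.CHAIN_APPROX_NONE)[0],key=cv2.contourArea)
    return c[:,0,:].astype(float)
def fit(cam,mask,L,W,z,x0):
    P=np.array([ray(cam,u,v,z)[:2] for u,v in quad(mask)])
    def f(q):
        c,s=np.cos(q[2]),np.sin(q[2]); d=(P-q[:2])@np.array([[c,-s],[s,c]])
        e=np.abs(d)-np.array([W/2+q[3],L/2+q[3]])   # q3: edge offset
        return np.where((e>0).all(1),np.hypot(*np.maximum(e,0).T),e.max(1))
    r=least_squares(f,list(x0)+[0],loss='soft_l1',f_scale=.002); return r.x,np.abs(r.fun).mean()
def best(t,cam,u):
    R=[r for r in cams.trace(t,cam) if r["mask"][int(u[1]),int(u[0])]]
    return R
E
python3 - <<'E'
from m import *
for c in("top","side"):
    snap(c)
    for t,L,W,z,g in(("plate",.24,.16,.012,(.532,.225,-.135)),("phone",.146,.07,.021,(.53,.225,-.1)),("panel",.21,.12,.045,(.556,-.188,-.05))):
        for r in cams.trace(t,c):
            u=proj(c,[g[0],g[1],z]); ys,xs=np.nonzero(r["mask"])
            if abs(xs.mean()-u[0])+abs(ys.mean()-u[1])<25:
                q,e=fit(c,r["mask"],L,W,z,g); print(c,t,round(r["p"],2),len(xs),np.round(q[:2],4),"yaw deg",round(np.degrees(q[2]),2),"off",round(q[3],4),"err",round(e,4))
    im=cv2.imread(f"pics/{c}0.png").astype(int); B,G,R=im[...,0],im[...,1],im[...,2]
    o=((R>150)&(G>70)&(G<150)&(B<60)).astype(np.uint8)
    n,l,s,ce=cv2.connectedComponentsWithStats(o)
    for i in range(1,n):
        if s[i,4]>40 and np.linalg.norm(ce[i]-proj(c,[.56,.24,.02]))<80: print(c,"orange",s[i],ray(c,*ce[i],.018)[:2].round(4))
E
python3 - <<'E'
import cv2
a=cv2.imread('pics/top0.png')[210:300,240:355];cv2.imwrite('pics/c1.png',cv2.resize(a,None,fx=6,fy=6,interpolation=2))
E
```

```text
top plate 0.55 3434 [0.5338 0.2239] yaw deg -9.39 off -0.0006 err 0.001
top phone 0.96 1238 [0.5294 0.2258] yaw deg -7.5 off -0.0011 err 0.0008
top panel 0.58 2578 [ 0.5525 -0.1845] yaw deg -5.01 off -0.0002 err 0.002
side plate 0.64 3454 [0.5293 0.2182] yaw deg -9.03 off 0.0002 err 0.0017
side phone 0.77 1240 [0.5259 0.2219] yaw deg -7.64 off -0.0005 err 0.0013
side phone 0.39 3573 [0.5275 0.2098] yaw deg -9.09 off 0.0459 err 0.0027
side panel 0.98 5735 [ 0.5469 -0.1959] yaw deg -4.97 off 0.0025 err 0.0021
side orange [300 210  22   6  53] [0.5679 0.3234]
side orange [327 214  12  36 121] [0.5991 0.2362]
```

View pics/c1.png

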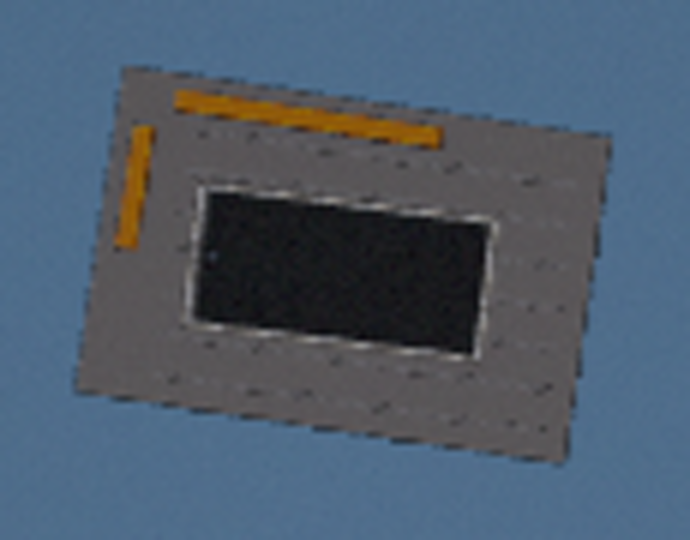

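The crop shows the phone at plate position (-5, +1) mm, about 1.6° skewed, with the plate at yaw about -9.1°. I'll move to just off the phone's -x long side with the fingers spread along plate y.

Request:
{"op": "servo_tool", "data": {
  "targets": [
    [0,[0,0,0],-0.73],
    [0,[0,0,0],-0.73],
    [0,[-0.9,-0.8,0],0],
    [0,[-0.9,-0.8,0],0],
    [0,[-0.9,-0.8,0],0],
    [0,[-0.9,-0.8,0],0],
    [0,[-0.9,-0.8,0],0],
    [0,[-0.9,-0.8,0],0],
    [0,[-0.9,-0.8,0],0],
    [0,[-0.9,-0.8,0.8],0],
    [0,[-0.9,-0.8,0.9],0],
    [0,[-0.9,-0.8,0.9],0],
    [0,[-0.9,-0.8,0.9],0],
    [0,[-0.9,-0.8,0.9],0],
    [0,[-0.86,-0.82,0.9],0],
    [0,[0,0,0],0],
    [0,[0,0,0],0]
  ]
}}

```text
time_s: 3.72
tool_pos: [0.4726, 0.2357, 0.064]
ee_rot: [0.0, 0.08, 0.997, 0.0]
ft_force: [0.1, 0.3, 0.9]
finger_gap: 0.997
finger_force: 0.0
```

```bash
cat > s.py <<'E'
from h import *
from scipy.spatial.transform import Rotation as Ro
PC=np.array([.5338,.2239]);YAW=np.radians(-9.1)
def plate(p):
    c,s=np.cos(YAW),np.sin(YAW); return np.array([[c,s],[-s,c]])@(np.array(p)[:2]-PC)
def show():
    s=status.get_state();q=s["ee_rot"];M=Ro.from_quat([q[1],q[2],q[3],q[0]]).as_matrix()
    print("t",round(s["time_s"],2),"tcp",np.round(s["tool_pos"],4),"plate mm",np.round(plate(s["tool_pos"])*1e3,1),"tooly yaw",round(np.degrees(np.arctan2(-M[0,1],M[1,1])),2),"F",np.round(s["ft_force"],1))
E
python3 -c "
from s import *
show(); snap('side','s1.png')
im=cv2.imread('pics/s1.png')[150:330,220:420]; cv2.imwrite('pics/s1c.png',cv2.resize(im,None,fx=3.3,fy=3.3))"
```

```text
t 3.73 tcp [0.4726 0.2357 0.064 ] plate mm [-62.3   1.9] tooly yaw -9.16 F [0.1 0.3 0.9]
```

View pics/s1c.png

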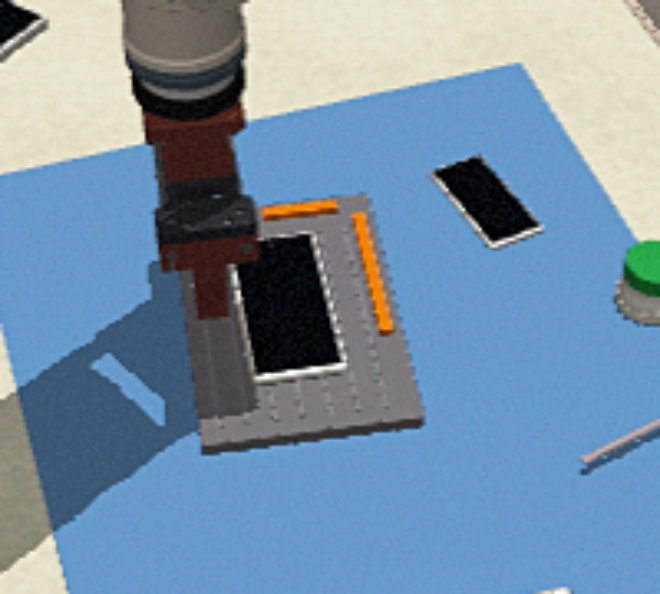

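The gripper stands at (215,290) in the crop, left of the phone's long side and clear of it. I'll go down and push gently towards the long rail.

Request:
{"op": "servo_tool", "data": {
  "targets": [
    [0,[0,0,0.8],0],
    [0,[0,0,0.6],0],
    [0,[0,0,0.2],0],
    [0,[0,0,0],0],
    [0,[-0.1,0,0],0],
    [0,[-0.1,0,0],0],
    [0,[-0.1,0,0],0],
    [0,[-0.1,0,0],0],
    [0,[-0.1,0,0],0],
    [0,[-0.1,0,0],0],
    [0,[-0.1,0,0],0],
    [0,[-0.1,0,0],0],
    [0,[-0.1,0,0],0],
    [0,[-0.1,0,0],0],
    [0,[-0.1,0,0],0],
    [0,[-0.1,0,0],0],
    [0,[0,0,0],0]
  ]
}}

```text
time_s: 5.9
tool_pos: [0.5087, 0.2296, 0.0157]
ee_rot: [0.0, 0.08, 0.997, 0.0]
ft_force: [0.5, 0.3, -0.7]
finger_gap: 1.01
finger_force: 0.0
```

```bash
python3 -c "
from s import *
show()"
```

```text
t 5.9 tcp [0.5087 0.2296 0.0157] plate mm [-25.7   1.7] tooly yaw -9.14 F [ 0.5  0.3 -0.7]
```

Request:
{"op": "servo_tool", "data": {
  "targets": [
    [0,[-0.05,0,0],0],
    [0,[-0.05,0,0],0],
    [0,[-0.05,0,0],0],
    [0,[-0.03,0,0],0],
    [0,[0,0,0],0]
  ]
}}

```text
time_s: 6.52
tool_pos: [0.5132, 0.2287, 0.0157]
ee_rot: [-0.0, 0.08, 0.997, -0.0]
ft_force: [-2.5, 0.8, 3.1]
finger_gap: 1.002
finger_force: 1.4
```

```bash
python3 -c "
from m import *; from s import *
show()
for c in('top','side'):
    snap(c,c+'2.png'); 
    for r in cams.trace('phone',c):
        ys,xs=np.nonzero(r['mask'])
        if np.hypot(*(proj(c,[.56,.22,.021])-[xs.mean(),ys.mean()]))<30:
            q,e=fit(c,r['mask'],.146,.07,.021,(.55,.22,-.15)); print(c,round(r['p'],2),(plate(q)*1e3).round(1),np.degrees(q[2]).round(2),q[3].round(4),e.round(4))
im=cv2.imread('pics/side2.png')[180:300,250:370]; cv2.imwrite('pics/s2c.png',cv2.resize(im,None,fx=5,fy=5,interpolation=2))"
```

```text
t 6.53 tcp [0.5132 0.2287 0.0157] plate mm [-21.1   1.5] tooly yaw -9.13 F [-2.5  0.8  3.1]
top 0.82 [27.2  1. ] -11.83 -0.0072 0.0068
side 0.82 [25.8 -7. ] -9.5 -0.0027 0.0062
side 0.73 [ -4.6 -20.4] -9.46 0.0419 0.0139
```

View pics/s2c.png

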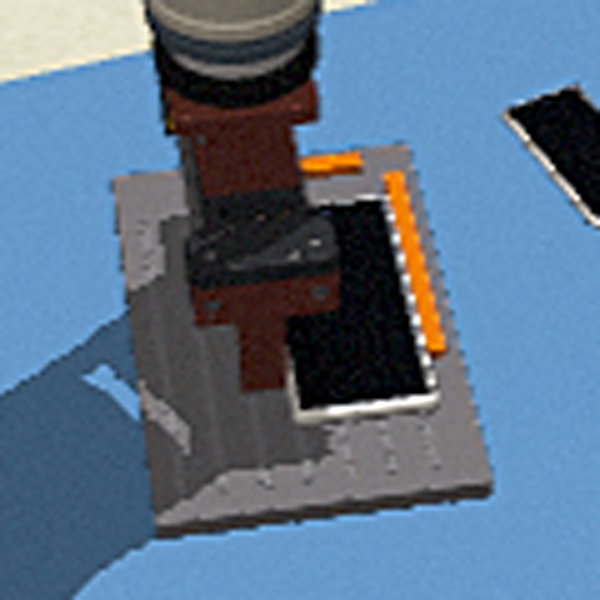

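The phone's long side is now at or near the long rail (about (415,290) in the crop) and the force is rising. One more nudge to confirm.

Request:
{"op": "servo_tool", "data": {
  "targets": [
    [0,[-0.03,0,0],0],
    [0,[-0.03,0,0],0],
    [0,[0,0,0],0]
  ]
}}

```text
time_s: 7.1
tool_pos: [0.5134, 0.2287, 0.0156]
ee_rot: [-0.002, 0.08, 0.997, -0.0]
ft_force: [-9.4, 5.1, 6.8]
finger_gap: 1.001
finger_force: 4.9
```

Contact with the long rail confirmed (about 10 N, no further motion). Next I back off, rise, shut the fingers and go to the phone's -y end.

Request:
{"op": "servo_tool", "data": {
  "targets": [
    [0,[0.2,0,0],0],
    [0,[0.47,0,0],0],
    [0,[0,0,-0.9],0],
    [0,[0,0,-1],0],
    [255,[-0.53,-0.83,0],0],
    [255,[-0.54,-0.83,0],0],
    [255,[-0.53,-0.83,0],0],
    [255,[-0.54,-0.83,0],0],
    [255,[0,0,0],0],
    [255,[0,0,0],0],
    [255,[0,0,0],0]
  ]
}}

```text
time_s: 8.48
tool_pos: [0.5424, 0.1239, 0.0726]
ee_rot: [-0.0, 0.079, 0.997, 0.0]
ft_force: [0.0, 0.9, 0.1]
finger_gap: 0.243
finger_force: 0.0
```

```bash
python3 -c "
from m import *; from s import *
show(); print(status.get_state()['finger_gap'])
for c in('top','side'):
    snap(c,c+'3.png'); 
    for t,L,W,z in (('phone',.146,.07,.021),('plate',.24,.16,.012)):
      for r in cams.trace(t,c):
        ys,xs=np.nonzero(r['mask'])
        if np.hypot(*(proj(c,[.55,.22,.021])-[xs.mean(),ys.mean()]))<30:
            q,e=fit(c,r['mask'],L,W,z,(.55,.22,-.15)); print(c,t,len(xs),round(r['p'],2),(plate(q)*1e3).round(1),np.degrees(q[2]).round(2),q[3].round(4),e.round(4))
im=cv2.imread('pics/side3.png')[180:300,250:370]; cv2.imwrite('pics/s3c.png',cv2.resize(im,None,fx=5,fy=5,interpolation=2))"
```

```text
t 8.47 tcp [0.5424 0.1239 0.0726] plate mm [ 24.3 -97.3] tooly yaw -9.07 F [0.  0.9 0.1]
0.24302786425112316
top phone 671 0.86 [26.4  0.6] -9.21 -0.0024 0.0046
top plate 2293 0.74 [1.6 3.3] -5.88 -0.005 0.0174
side phone 415 0.61 [22.9 -5.9] -8.69 -0.0042 0.0063
side plate 2905 0.87 [-4.5 -6.6] -9.12 -0.0022 0.0163
```

View pics/s3c.png

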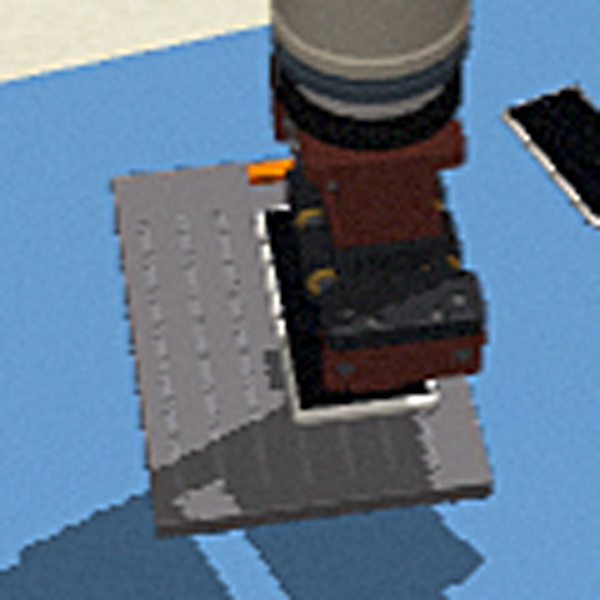

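The phone lies along the long rail and the gripper is above its -y end. I'll finish closing, descend and push +y.

Request:
{"op": "servo_tool", "data": {
  "targets": [
    [255,[0,0,0.4],0],
    [255,[0,0,0],0],
    [255,[0,0,0],0],
    [255,[0,0,0.8],0],
    [255,[0,0,0.5],0],
    [255,[0,0,0.2],0],
    [255,[0,0,0],0],
    [255,[0,0.1,0],0],
    [255,[0,0.1,0],0],
    [255,[0,0.1,0],0],
    [255,[0,0.1,0],0],
    [255,[0,0.1,0],0],
    [255,[0,0.1,0],0],
    [255,[0,0.1,0],0],
    [255,[0,0.1,0],0],
    [255,[0,0.1,0],0],
    [255,[0,0.1,0],0],
    [255,[0,0,0],0]
  ]
}}

```text
time_s: 11.02
tool_pos: [0.5478, 0.1531, 0.0156]
ee_rot: [0.0, 0.08, 0.997, 0.0]
ft_force: [-0.1, -0.6, 0.9]
finger_gap: 0.007
finger_force: 0.0
```

```bash
python3 -c "
from s import *
show()"
```

```text
t 11.03 tcp [0.5478 0.1531 0.0156] plate mm [ 25.  -67.7] tooly yaw -9.13 F [-0.1 -0.6  0.9]
```

Request:
{"op": "servo_tool", "data": {
  "targets": [
    [255,[0,0.05,0],0],
    [255,[0,0.05,0],0],
    [255,[0,0.05,0],0],
    [255,[0,0.05,0],0],
    [255,[0,0,0],0]
  ]
}}

```text
time_s: 11.65
tool_pos: [0.5487, 0.1589, 0.0156]
ee_rot: [0.0, 0.08, 0.997, 0.0]
ft_force: [1.0, -0.4, 0.6]
finger_gap: 0.008
finger_force: 0.0
```

Request:
{"op": "servo_tool", "data": {
  "targets": [
    [255,[0,0.05,0],0],
    [255,[0,0.05,0],0],
    [255,[0,0,0],0]
  ]
}}

```text
time_s: 12.02
tool_pos: [0.5492, 0.1618, 0.0157]
ee_rot: [0.0, 0.08, 0.997, 0.0]
ft_force: [0.1, -0.9, -0.2]
finger_gap: 0.005
finger_force: 0.0
```

Request:
{"op": "servo_tool", "data": {
  "targets": [
    [255,[0,0.04,0],0],
    [255,[0,0.04,0],0],
    [255,[0,0,0],0]
  ]
}}

```text
time_s: 12.4
tool_pos: [0.5495, 0.1642, 0.0157]
ee_rot: [0.0, 0.08, 0.997, 0.0]
ft_force: [0.3, -0.5, -0.7]
finger_gap: 0.001
finger_force: 0.2
```

```bash
python3 -c "
from s import *
show()
snap('top','top4.png');snap('side','side4.png')
a=cv2.resize(cv2.imread('pics/side4.png')[190:290,260:360],None,fx=4,fy=4,interpolation=2)
b=cv2.resize(cv2.imread('pics/top4.png')[205:305,245:345],None,fx=4,fy=4,interpolation=2)
cv2.imwrite('pics/c4.png',np.hstack([a,b]))"
```

```text
t 12.4 tcp [0.5495 0.1642 0.0157] plate mm [ 25.  -56.5] tooly yaw -9.13 F [ 0.3 -0.5 -0.7]
```

View pics/c4.png

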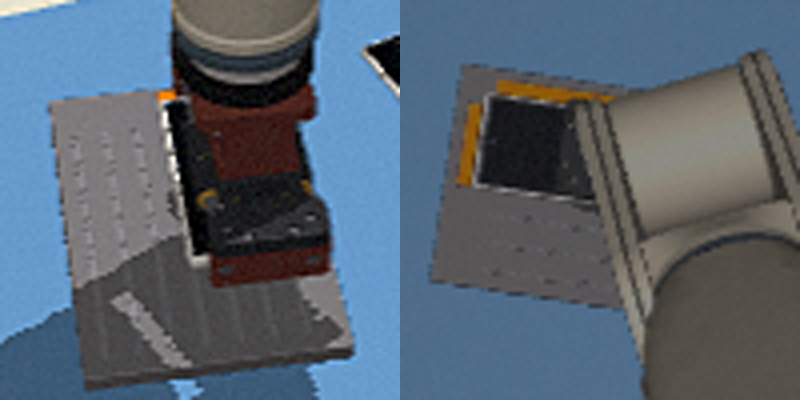

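In the top view (right half), the phone's short end is at (485,130), a few mm from the short rail's inner face at (476,130), and its long side lies along the long rail. I'll continue in small steps.

Request:
{"op": "servo_tool", "data": {
  "targets": [
    [255,[0,0.03,0],0],
    [255,[0,0.03,0],0],
    [255,[0,0.03,0],0],
    [255,[0,0,0],0]
  ]
}}

```text
time_s: 13.0
tool_pos: [0.5495, 0.1649, 0.0157]
ee_rot: [-0.001, 0.079, 0.997, -0.001]
ft_force: [-0.3, -10.9, 3.2]
finger_gap: 0.005
finger_force: 5.6
```

Firm contact on the short rail (11 N). I'll back off, rise and swing towards the panel to inspect.

Request:
{"op": "servo_tool", "data": {
  "targets": [
    [255,[0,-0.2,0],0],
    [255,[0,-0.5,0],0],
    [255,[0,0,-0.9],0],
    [255,[0,0,-1],0],
    [255,[0,0,-1],0],
    [255,[0,-0.9,0],0],
    [255,[0.1,-1,0],0],
    [255,[0.1,-1,0],0],
    [255,[0.1,-1,0],0],
    [255,[0.1,-1,0],0],
    [255,[0.1,-1,0],0],
    [255,[0.1,-1,0],0],
    [255,[0.1,-1,0],0],
    [255,[0.1,-1,0],0],
    [255,[0.1,-1,0],0],
    [255,[0.1,-1,0],0],
    [255,[0.1,-1,0],0],
    [255,[0.1,-1,0],0],
    [255,[0,0,0],0]
  ]
}}

```text
time_s: 15.38
tool_pos: [0.449, -0.232, 0.1027]
ee_rot: [0.0, 0.081, 0.997, -0.0]
ft_force: [0.3, 0.9, -0.2]
finger_gap: 0.003
finger_force: 0.0
```

```bash
python3 -c "
from m import *; from s import *
show()
for c in('top','side'):
    snap(c,c+'5.png'); 
    for t,L,W,z,g in (('phone',.146,.07,.021,(.565,.245,-.16)),('plate',.24,.16,.012,(.53,.222,-.16))):
      for r in cams.trace(t,c):
        ys,xs=np.nonzero(r['mask'])
        if np.hypot(*(proj(c,[g[0],g[1],z])-[xs.mean(),ys.mean()]))<20:
            q,e=fit(c,r['mask'],L,W,z,g); print(c,t,len(xs),round(r['p'],2),(plate(q)*1e3).round(1),np.degrees(q[2]).round(2),q[3].round(4),e.round(4))
a=cv2.resize(cv2.imread('pics/side5.png')[190:290,260:360],None,fx=4,fy=4,interpolation=2)
b=cv2.resize(cv2.imread('pics/top5.png')[205:305,245:345],None,fx=4,fy=4,interpolation=2)
cv2.imwrite('pics/c5.png',np.hstack([a,b]))"
```

```text
t 15.38 tcp [ 0.449  -0.232   0.1027] plate mm [ -11.7 -463.6] tooly yaw -9.3 F [ 0.3  0.9 -0.2]
top phone 1211 0.89 [26.7 26.6] -9.29 -0.0015 0.0007
```

View pics/c5.png

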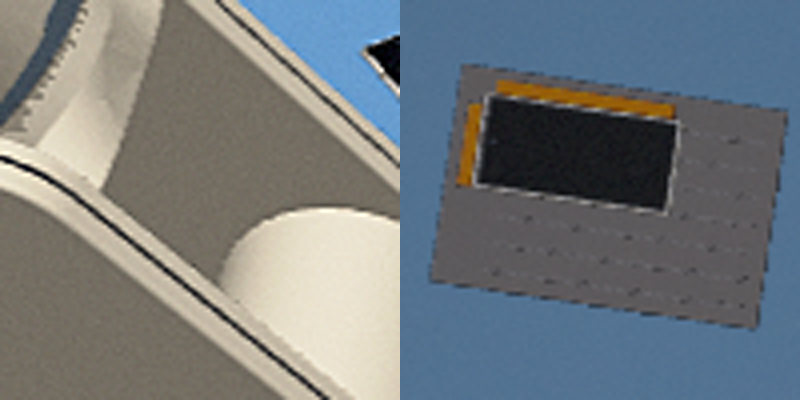

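The phone fits to (26.7, 26.6) mm with yaw -9.3°, against home at (27, 27) and plate yaw about -9.4°. The picture shows it flush on both orange rails. Next, the key positions.

```bash
python3 -c "
from s import *
for c in('top','side'):
    im=cv2.imread(f'pics/{c}0.png'); hsv=cv2.cvtColor(im,cv2.COLOR_BGR2HSV)
    for n,h in(('red',0),('blue',110),('green',65),('yellow',27)):
        dh=np.abs((hsv[...,0].astype(int)-h+90)%180-90)
        m=((dh<14)&(hsv[...,1]>150)&(hsv[...,2]>70)).astype(np.uint8)
        k,l,s,ce=cv2.connectedComponentsWithStats(m)
        for i in range(1,k):
            p=ray(c,*ce[i],.066)
            if s[i,4]>25 and s[i,4]<500 and abs(p[0]-.54)<.03 and -.3<p[1]<-.08: print(c,n,s[i,4],p.round(4))
show()"
```

```text
top red 60 [ 0.5462 -0.1197  0.066 ]
top blue 59 [ 0.5429 -0.1645  0.066 ]
top green 58 [ 0.5394 -0.2096  0.066 ]
top yellow 62 [ 0.5356 -0.2544  0.066 ]
side red 133 [ 0.5427 -0.1213  0.066 ]
side blue 141 [ 0.5394 -0.1657  0.066 ]
side green 142 [ 0.5362 -0.2101  0.066 ]Traceback (most recent call last):
  File "<string>", line 10, in <module>
    p=ray(c,*ce[i],.066)
  File "h.py", line 10, in ray
    m=cams.camera_model(n);K=np.array(m["K"]);T=np.array(m["cam_to_world"])
ValueError: time passes only in moves, steps and waits
```

Request:
{"op": "servo_tool", "data": {
  "targets": [
    [255,[-0.89,0.9,0],0],
    [255,[-0.89,0.9,0],0],
    [255,[-0.89,0.9,0],0],
    [255,[0,0,0.5],0],
    [255,[0,0,0.5],0],
    [255,[0,0,0.1],0],
    [255,[0,0,0.1],0],
    [255,[0,0,0.1],0],
    [255,[0,0,0.1],0],
    [255,[0,0,0.04],0],
    [255,[0,0,0],0],
    [255,[0,0,0],0]
  ]
}}

```text
time_s: 17.18
tool_pos: [0.5411, -0.1636, 0.0611]
ee_rot: [-0.0, 0.08, 0.997, -0.0]
ft_force: [-8.0, -0.2, 19.7]
finger_gap: 0.007
finger_force: 9.6
```

The blue key is bottomed (20 N). I'll release it, move over yellow and check the lamp from above.

Request:
{"op": "servo_tool", "data": {
  "targets": [
    [255,[0,0,-0.3],0],
    [255,[0,0,-1],0],
    [255,[-0.06,-0.75,0],0],
    [255,[-0.06,-0.75,0],0],
    [255,[-0.07,-0.75,0],0],
    [255,[-0.07,-0.76,0],0],
    [255,[0,0,0],0]
  ]
}}

```text
time_s: 18.05
tool_pos: [0.5349, -0.2554, 0.0984]
ee_rot: [0.0, 0.081, 0.997, -0.0]
ft_force: [0.1, -0.5, -0.3]
finger_gap: 0.006
finger_force: 0.0
```

```bash
cat > l.py <<'E'
from s import *
show()
ex=np.array([.9962,-.0872,0])
K=dict(red=(.5445,-.1205),blue=(.541,-.165),green=(.538,-.21),yellow=(.534,-.254))
for c in('top','side'):
    im=snap(c)
    for n,k in K.items():
        u,v=proj(c,np.array([*k,.047])+.038*ex).round().astype(int)
        p=im[v-2:v+3,u-2:u+3].reshape(-1,3).astype(int); i=(p[:,1]-p[:,[0,2]].max(1)).argmax(); print(c,n,(u,v),"greenest",p[i])
E
python3 l.py
```

```text
t 18.05 tcp [ 0.5349 -0.2554  0.0984] plate mm [  76.9 -473. ] tooly yaw -9.26 F [ 0.1 -0.5 -0.3]
top red (np.int64(418), np.int64(234)) greenest [30 34 27]
top blue (np.int64(434), np.int64(235)) greenest [ 40 146  13]
top green (np.int64(450), np.int64(236)) greenest [43 44 40]
top yellow (np.int64(465), np.int64(237)) greenest [30 31 30]
side red (np.int64(383), np.int64(345)) greenest [92 97 97]
side blue (np.int64(390), np.int64(364)) greenest [14 18 10]
side green (np.int64(398), np.int64(385)) greenest [32 31 27]
side yellow (np.int64(406), np.int64(407)) greenest [19 24 19]
```

The blue lamp is lit. Now yellow: press, release, and move over green.

Request:
{"op": "servo_tool", "data": {
  "targets": [
    [255,[0,0,0.5],0],
    [255,[0,0,0.4],0],
    [255,[0,0,0.1],0],
    [255,[0,0,0.1],0],
    [255,[0,0,0.1],0],
    [255,[0,0,0.1],0],
    [255,[0,0,0],0],
    [255,[0,0,0],0]
  ]
}}

```text
time_s: 19.15
tool_pos: [0.5348, -0.2533, 0.0611]
ee_rot: [-0.0, 0.08, 0.997, 0.0]
ft_force: [-6.1, 5.5, 18.9]
finger_gap: 0.006
finger_force: 9.0
```

Request:
{"op": "servo_tool", "data": {
  "targets": [
    [255,[0,0,-0.3],0],
    [255,[0,0,-1],0],
    [255,[0.07,0.75,0],0],
    [255,[0.07,0.76,0],0],
    [255,[0,0,0],0],
    [255,[0,0,0],0]
  ]
}}

```text
time_s: 19.9
tool_pos: [0.5378, -0.2075, 0.0978]
ee_rot: [-0.0, 0.079, 0.997, 0.0]
ft_force: [-0.2, -0.1, 0.8]
finger_gap: 0.006
finger_force: 0.0
```

```bash
python3 l.py
```

```text
t 19.9 tcp [ 0.5378 -0.2075  0.0978] plate mm [  72.2 -425.3] tooly yaw -9.06 F [-0.2 -0.1  0.8]
top red (np.int64(418), np.int64(234)) greenest [31 34 30]
top blue (np.int64(434), np.int64(235)) greenest [39 40 39]
top green (np.int64(450), np.int64(236)) greenest [21 24 21]
top yellow (np.int64(465), np.int64(237)) greenest [41 45 48]
side red (np.int64(383), np.int64(345)) greenest [23 30 56]
side blue (np.int64(390), np.int64(364)) greenest [ 38 126  26]
side green (np.int64(398), np.int64(385)) greenest [54 54 54]
side yellow (np.int64(406), np.int64(407)) greenest [ 38 250   0]
```

Yellow is lit as well. Now green, then retreat towards the robot and up so both cameras are clear.

Request:
{"op": "servo_tool", "data": {
  "targets": [
    [255,[0,-0.08,0.5],0],
    [255,[0,0,0.4],0],
    [255,[0,0,0.1],0],
    [255,[0,0,0.1],0],
    [255,[0,0,0.1],0],
    [255,[0,0,0.1],0],
    [255,[0,0,0],0],
    [255,[0,0,0],0]
  ]
}}

```text
time_s: 21.0
tool_pos: [0.5373, -0.2106, 0.0611]
ee_rot: [-0.0, 0.08, 0.997, -0.0]
ft_force: [-9.0, 2.1, 18.4]
finger_gap: 0.002
finger_force: 9.3
```

Request:
{"op": "servo_tool", "data": {
  "targets": [
    [255,[0,0,-0.3],0],
    [255,[0,0,-1],0],
    [255,[0,0,-1],0],
    [255,[0,0,-1],0],
    [255,[0.9,0.9,-0.5],0],
    [255,[0.9,0.9,0],0],
    [255,[0.9,0.9,0],0],
    [255,[0.6,0.9,0],0],
    [255,[0,0.9,0],0],
    [255,[0,0.9,0],0],
    [255,[0,0,0],0],
    [255,[0,0,0],0]
  ]
}}

```text
time_s: 22.5
tool_pos: [0.4658, -0.0352, 0.1736]
ee_rot: [0.0, 0.079, 0.997, -0.0]
ft_force: [1.4, -0.2, 1.6]
finger_gap: 0.006
finger_force: 0.0
```

```bash
python3 l.py; python3 -c "
from s import *
a=snap('side')[180:460,260:480]; b=snap('top')[140:300,230:500]
cv2.imwrite('pics/end.png',np.hstack([cv2.resize(a,(393,500),interpolation=2),cv2.resize(b,(400,500*160*400//270//237),interpolation=2)[:500] if 0 else cv2.copyMakeBorder(cv2.resize(b,(400,237),interpolation=2),0,263,0,0,0)]))"
```

```text
t 22.5 tcp [ 0.4658 -0.0352  0.1736] plate mm [ -26.2 -266.6] tooly yaw -9.1 F [ 1.4 -0.2  1.6]
top red (np.int64(418), np.int64(234)) greenest [29 32 29]
top blue (np.int64(434), np.int64(235)) greenest [ 42 142  21]
top green (np.int64(450), np.int64(236)) greenest [ 38 141  14]
top yellow (np.int64(465), np.int64(237)) greenest [ 40 142  16]
side red (np.int64(383), np.int64(345)) greenest [29 36 29]
side blue (np.int64(390), np.int64(364)) greenest [ 35 250   0]
side green (np.int64(398), np.int64(385)) greenest [ 32 247   0]
side yellow (np.int64(406), np.int64(407)) greenest [ 43 253   0]
```

View pics/end.png

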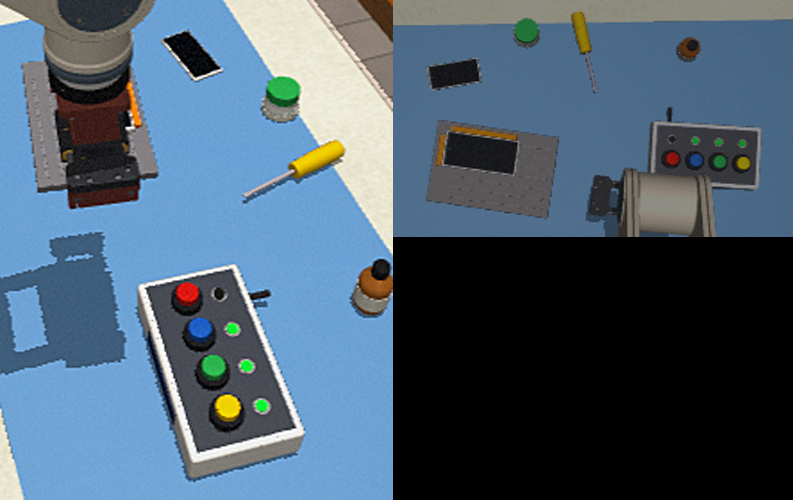

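The blue, green and yellow lamps are lit at (232,329), (246,367) and (262,406), and red is dark at (220,294). The phone is flush in the rails at (480,153), the bystanders haven't moved and the arm is clear.

```bash
python3 -c "
from bench import order
print(order.finish_job())"
```

```text
the job is handed in; nothing more can be done
None
```

The job is handed in at about 22.5 s: the phone is flush against both orange rails, and the blue, yellow and green keys were pressed in that order with their lamps lit green; the red key and the things standing around were left alone.

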